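# Make up two sampling kits on the lab bench

### The job

Make up the two sampling kits from the stock on the bench: in the blue tray, the amber bottle goes in the black-foam pocket and the red-lidded pot in the bare pocket; in the yellow tray, the green-lidded jar goes in the black-foam pocket and the carton in the bare pocket, its long side along the tray's long side. Set each thing down upright on the floor of its pocket without dropping it, and leave the purple-lidded pot and the white bottle standing where they are.

Things in the scene. Friction and masses are not known exactly. Their poses are not given: they have to be found in the camera images.
- blue_tray: Blue tray, fixed, any yaw, 148 mm long (x) by 78 mm wide (y), walls and middle divider 4 mm thick, 16 mm high. Two pockets, each 68 (x) by 70 mm (y) inside, centred 36 mm from the tray's middle along x: the one at +x has black foam, top 7 mm above the bench; the one at -x is bare plastic, floor 4 mm above the bench. Origin: tray's centre at bench level, z up.
- yellow_tray: Yellow tray, fixed, any yaw, 148 mm long (x) by 78 mm wide (y), walls and middle divider 4 mm thick, 16 mm high. Two pockets, each 68 (x) by 70 mm (y) inside, centred 36 mm from the tray's middle along x: the one at +x has black foam, top 7 mm above the bench; the one at -x is bare plastic, floor 4 mm above the bench. Origin: tray's centre at bench level, z up.
- amber_bottle: Small brown (amber) glass bottle with a white cap, about 120 g, 42 mm across its straight body, from the base to 58 mm up (grip it there); shoulder to 67 mm, then a cap 26 mm across up to 85 mm, the top. Stands upright and loose on the bench. Origin at the centre of its underside, z up; yaw means nothing.
- red_pot: White plastic sample pot with a red screw lid, about 60 g, 42 mm across the ridged lid and 58 mm high: lid from 43 to 58 mm above the base (grip it there), body below 39 mm across. Stands upright and loose on the bench. Origin at the centre of its underside, z up; yaw means nothing.
- green_jar: Pale bluish glass jar with a green screw lid, about 100 g, 42 mm across the ridged lid and 58 mm high: lid from 43 to 58 mm above the base (grip it there), body below 41 mm across. Stands upright and loose on the bench. Origin at the centre of its underside, z up; yaw means nothing.
- carton: Brown cardboard carton with a teal band and a teal stripe along its top, rigid, about 60 g, 50 mm long (its x axis, along the stripe) by 36 mm wide (its y axis; grip it across this) and 55 mm high. Stands loose on the bench at the start. Origin at the centre of its underside, z up.
- purple_pot: White plastic sample pot with a purple screw lid; not part of either kit, stays where it is. 42 mm across the ridged lid and 58 mm high: lid from 43 to 58 mm above the base (grip it there), body below 39 mm across. Stands upright and loose on the bench. Origin at the centre of its underside, z up; yaw means nothing.
- white_bottle: White plastic bottle with a black cap; not part of either kit, stays where it is. 42 mm across its straight body, from the base to 58 mm up (grip it there); shoulder to 67 mm, then a cap 26 mm across up to 85 mm, the top. Stands upright and loose on the bench. Origin at the centre of its underside, z up; yaw means nothing.
Things that resemble listed ones, but are neither listed nor needed, are in the scene too. Several things have the shape of the carton; the one meant has the colours described above. Leave any pink look-alike of the red_pot alone.

How it is judged:
By the outcome, as a careful person would: the job done as asked, in the order asked, and still so for the second after the job is handed in, with the robot touching nothing.
It also fails if it takes over 112 s, if anything falls off the work surface, if the arm or the gripper's body presses on something with over 40 N, if the wrist force passes 120 N, or if a joint passes its speed limit or range.

### The arm

A 7-joint arm with a two-finger parallel gripper is mounted at the origin on the work surface. World frame = base frame: x ahead of the robot, y to its left, z up, the work surface at z = 0. Lengths are in m, angles in degrees, forces in N, time in s.
With the tool pointing down it reaches from about 0.425 to 0.875 m from the base axis. Payload 4.7 kg.
Tool frame: the origin (TCP) lies where the fingers leave the gripper's body, on its centre line; the fingertips stand 70 mm ahead of it and the grasp point (between the pads) lies 51 mm ahead of it (env.tip_reach is the distance from the TCP to the fingertips, in m); z points along the fingers, x is the direction in which the jaws open and shut, and the axes are right-handed (so a half turn about z gives the same grasp; the last joint's range is limited). The gripper opens to 87 mm and grips with 3 to 60 N. Pads are 19 mm wide; open, the fingers measure 117 mm over their backs; the gripper's body (75 mm by 190 mm) begins 51 mm behind the grasp point.
Start: joints at [-62.79, 18.392, -4.016, 83.108, 1.295, 78.541, -3.26], TCP at [0.289, 0.582, 0.292] pointing down, gripper open.
Joint ranges: [-163.93, 163.93], [-17.29, 119.83], [-79.2, 71.16], [3.27, 140.29], [-89.18, 269.18], [5.43, 117.66], [-154.24, 154.24]. Speed limits (degrees/s): [147.25, 147.25, 180, 180, 180, 180, 180].

### API

Orientations are given as [roll, pitch, yaw] about the fixed x, y, z axes, in that order (R = Rz(yaw) Ry(pitch) Rx(roll)).
In Python, from cell import env, optics, order gives the robot as it stands.
- The arm moves only by the shell command python3 -m creep 'ROWS' [FORCE]. ROWS is JSON, a list of rows, each a list of 7 numbers: the shift along the tool's x, y, z in cm, then the turn, a rotation vector about the tool's x, y, z in rad, then the opening, from 0 (shut) to 1 (fully open). A call has 1 to 20 rows; each row shifts and turns the pose as measured when the row begins, along the tool's axes as they then stand; what a row does not reach is not made up. A row lasts 1/10 s, in which the tool goes at most 50 mm and 8.59 degrees, less where a joint would pass 70% of its speed; a pose out of reach is approached as far as the arm can. A call with a gripper value outside its range is refused whole. The fingers move at their own pace and stop on an object; FORCE is the grip in N (left out, the last holds). Time passes only in rows, so rows that do not move let the fingers close. It gives the time, the measured TCP pose, the force and the opening at its end, in the units of the state.
- env.get_obs(): the state, without advancing time (a new reading comes with each control period).
- optics.read_camera(name): name is "scene" or "top" or "wrist"; returns a dict with "frame" (384x512x3 uint8, blue, green, red), "z_map" (384x512 float32, m along the optical axis (not along the pixel's ray), 0 where there is no reading), "fx", "fy", "cx", "cy" (pixels), "R" (3x3) and "t" (3): a world point X has camera coordinates R X + t; the wrist camera has in their place "hand_eye" (4x4, takes a point from camera to tool coordinates, whose origin is the TCP and whose axes are the tool frame's). Camera axes: x right, y down, z forward; pixel columns grow to the right and rows downward; lengths in m; the calibration is good to about 2 mm. The wrist camera is an equidistant fisheye: a pixel r from the principal point sees the ray r / f radians off the axis. A picture is of the moment at which its call begins: read the wrist's pose just before it.
- order.sign_off(): hands the job in, once; it reports no verdict.
The state is a dict: "time_s": time; "qpos": joint angles; "joint_velocities": joint speeds; "effort": joint torques, N m; "tool_pos": TCP position; "tool_rot": TCP orientation; "force": force on the tool from outside, world axes, zero at the start; "wrist_torque": the same for the moment, N m; "grip_width": finger opening in m.
Only numpy, scipy, OpenCV 4.12 (cv2) and the standard library are available. Lean on these libraries where they do the work, as an engineer would, in place of code of your own. Each camera call takes 0.05 s, during which the arm holds its last target. There are 200 camera calls.

## Working session

There is one attempt and no reset: what is moved stays moved. The work goes in short steps, Python scripts to look and compute and a shell command to move; the robot and the scene stay as the last step left them, time stands still between calls to the robot, and variables do not carry over. Pictures are saved under pics/ and viewed, on a budget of 14 in all, crops included, one or two more only if the job needs it, and the job is handed in when it is done.

```bash
ls; mkdir -p pics
python3 - <<'E'
from cell import env,optics,order
import cv2,numpy as np
o=env.get_obs(); print({k:np.round(v,3).tolist() for k,v in o.items()})
for n in ("scene","top"):
    c=optics.read_camera(n); cv2.imwrite(f"pics/{n}0.png",c["frame"]); np.savez(f"{n}0.npz",**c)
    print(n,c["fx"],c["cx"],c["cy"],np.round(c["R"],3).tolist(),np.round(c["t"],3).tolist())
E
```

```text
pics
{'time_s': 0.0, 'qpos': [-62.792, 18.438, -4.015, 83.175, 1.294, 78.542, -3.261], 'joint_velocities': [-0.058, -0.085, -0.05, 0.01, -0.06, -0.053, -0.054], 'effort': [-0.0, -49.129, -0.404, -31.254, -0.064, 0.043, 0.0], 'tool_pos': [0.289, 0.582, 0.291], 'tool_rot': [179.995, 0.109, 63.6], 'force': [0.209, 0.337, 0.248], 'wrist_torque': [0.02, -0.002, 0.003], 'grip_width': 0.087}
scene 374.368987856335 258.0264801777417 193.9007235691074 [[-0.858, 0.513, 0.005], [0.426, 0.718, -0.55], [-0.286, -0.47, -0.835]] [0.474, -0.199, 1.037]
top 361.77704210314266 257.4746106928226 186.23351856335861 [[0.022, -1.0, -0.005], [-0.992, -0.021, -0.127], [0.127, 0.008, -0.992]] [-0.02, 0.545, 0.772]
```

View pics/scene0.png

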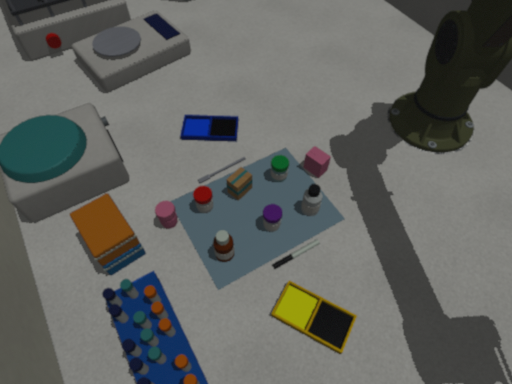

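View pics/top0.png

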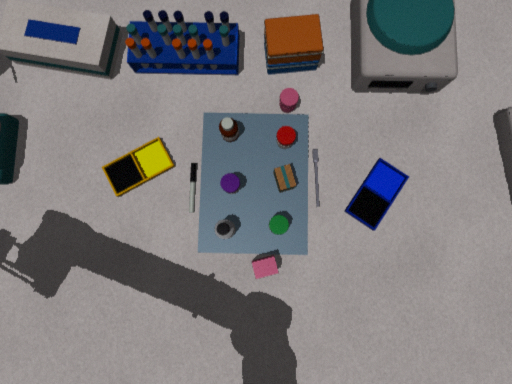

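The top view shows these things:

- **Amber bottle:** (229,128)
- **Red pot:** (287,136). The pink pot at (289,98) is its look-alike.
- **Carton:** (286,177), brown with teal. The pink box at (265,268) has the same shape.
- **Green jar:** (279,224)
- **To stay put:** purple pot (231,183) and white bottle (225,229)
- **Yellow tray:** (138,167), foam on the left
- **Blue tray:** (377,194), foam at the lower left

Next I'll measure these and view one close crop.

```bash
cat > h.py <<'E'
import numpy as np,cv2
def cloud(c):
    z=c["z_map"]; v,u=np.mgrid[:z.shape[0],:z.shape[1]]
    P=np.stack([(u-c["cx"])/c["fx"]*z,(v-c["cy"])/c["fy"]*z,z],-1)
    return (P-c["t"])@c["R"]
E
python3 - <<'E'
from h import *
for n in("top","scene"):
    c=dict(np.load(n+"0.npz")); W=cloud(c); ok=c["z_map"]>0
    print(n,"bench z",np.round(np.median(W[...,2][ok]),4))
    pix={"top":dict(amber=(229,124),red=(287,134),green=(279,223),purple=(231,182),white=(224,228),carton=(286,177),pinkpot=(289,97),pinkbox=(265,267)),
     "scene":dict(amber=(222,237),red=(203,194),green=(280,162),purple=(272,213),white=(314,190),carton=(239,181))}[n]
    for k,(u,v) in pix.items():
        p=W[v,u]; H={"amber":.085,"white":.085,"carton":.055,"pinkbox":.055}.get(k,.058)
        m=ok&(np.linalg.norm(W[...,:2]-p[:2],axis=-1)<.05)&(W[...,2]>H-.006)
        q=W[m]; (cx,cy),(w,h),a=cv2.minAreaRect((q[:,:2]*1000).astype(np.float32))
        print(k,np.round(p,3),"n",m.sum(),"ztop",np.round(np.median(q[:,2]),4),"c",round(cx,1),round(cy,1),"sz",round(w),round(h),"a",round(a,1))
    hsv=cv2.cvtColor(c["frame"],cv2.COLOR_BGR2HSV)
    for k,(u,v),h0 in (("yellow",(138,167) if n=="top" else (313,316),(20,35)),("blue",(377,194) if n=="top" else (210,128),(108,128))):
        near=np.linalg.norm(W[...,:2]-W[v,u][:2],axis=-1)<.1
        col=near&(hsv[...,0]>=h0[0])&(hsv[...,0]<=h0[1])&(hsv[...,1]>150)&(hsv[...,2]>40)
        rim=near&ok&(W[...,2]>.011)&(W[...,2]<.024)
        dark=near&(hsv[...,2]<30)
        for nm,m in(("col",col&ok),("rim",rim),("bright",col&ok&(hsv[...,2]>150)),("dark",dark&ok)):
            if m.sum()<5: continue
            q=W[m]; (cx,cy),(w,h),a=cv2.minAreaRect((q[:,:2]*1000).astype(np.float32))
            print(k,nm,m.sum(),"c",round(cx,1),round(cy,1),"mean",np.round(q.mean(0)*1000,1),"sz",round(w),round(h),"a",round(a,1))
c=dict(np.load("top0.npz"));s=dict(np.load("scene0.npz"))
a=cv2.resize(c["frame"][85:260,200:320],None,fx=3,fy=3); b=cv2.resize(s["frame"][140:270,150:340],None,fx=2,fy=2)
b=cv2.copyMakeBorder(b,0,a.shape[0]-b.shape[0],0,0,0); cv2.imwrite("pics/crop1.png",np.hstack([a,b]))
E
```

```text
top bench z 0.0007
amber [0.671 0.055 0.085] n 116 ztop 0.0852 c 673.7 59.9 sz 25 24 a 27.0
red [ 0.659 -0.071  0.058] n 287 ztop 0.0581 c 657.1 -69.1 sz 41 40 a 0.8
green [ 0.464 -0.056  0.059] n 304 ztop 0.0583 c 460.6 -55.3 sz 40 40 a 72.9
purple [0.55  0.049 0.06 ] n 300 ztop 0.0581 c 549.1 52.3 sz 42 42 a 89.9
white [0.45  0.058 0.087] n 123 ztop 0.0849 c 448.3 61.2 sz 25 23 a 2.8
carton [ 0.564 -0.07   0.056] n 380 ztop 0.0554 c 564.3 -67.7 sz 50 36 a 17.8
pinkpot [ 0.744 -0.075  0.058] n 278 ztop 0.0584 c 744.8 -74.4 sz 41 40 a 23.8
pinkbox [ 0.371 -0.028  0.055] n 412 ztop 0.0551 c 369.6 -27.7 sz 36 50 a 15.8
yellow col 1417 c 591.1 270.8 mean [598.6 253.8   8.4] sz 85 148 a 30.4
yellow rim 511 c 588.3 269.9 mean [586.8 272.4  15.6] sz 79 149 a 30.4
yellow bright 906 c 591.9 271.6 mean [604.7 243.7   6.4] sz 82 147 a 29.4
yellow dark 755 c 572.1 304.2 mean [571.9 303.9   7.1] sz 65 65 a 30.2
blue col 1367 c 536.5 -279.6 mean [ 555.4 -293.     8.4] sz 77 148 a 56.9
blue rim 514 c 536.4 -280.5 mean [ 536.9 -281.9   15.7] sz 79 149 a 56.7
blue bright 785 c 568.0 -300.9 mean [ 56
[... 385 characters left out ...]
3 ztop 0.0593 c 547.5 51.8 sz 41 41 a 61.6
white [0.451 0.064 0.085] n 112 ztop 0.0863 c 446.2 61.0 sz 24 25 a 87.5
carton [ 0.57  -0.057  0.058] n 319 ztop 0.0565 c 562.1 -68.7 sz 51 37 a 17.8
yellow col 2000 c 588.0 267.5 mean [597.3 252.7   9. ] sz 77 149 a 30.3
yellow rim 729 c 586.0 268.7 mean [586.  271.9  16.5] sz 79 148 a 30.3
yellow bright 960 c 606.8 236.3 mean [605.8 236.2   5.4] sz 67 61 a 29.5
yellow dark 1093 c 567.6 299.0 mean [567.6 299.6   8.2] sz 64 64 a 30.2
blue col 852 c 535.8 -280.5 mean [ 552.  -289.3   10.1] sz 80 146 a 56.8
blue rim 449 c 534.4 -281.4 mean [ 534.2 -279.7   16. ] sz 83 149 a 56.4
blue dark 353 c 503.0 -267.4 mean [ 504.  -266.7    8.9] sz 59 63 a 55.9
```

View pics/crop1.png

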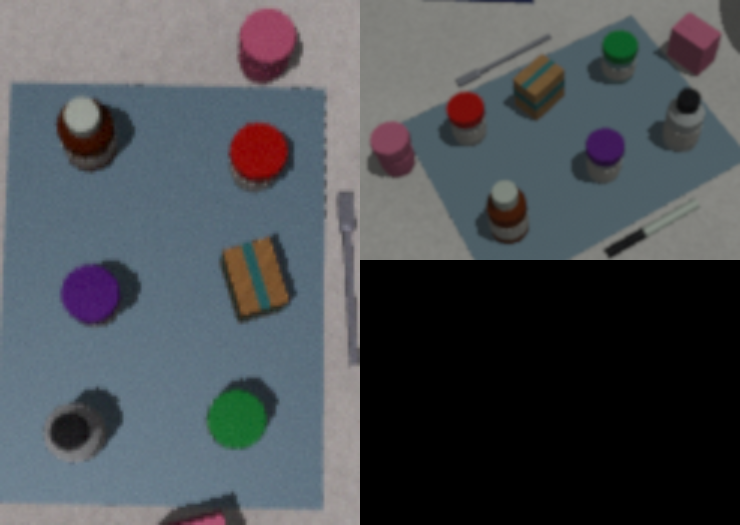

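The crop confirms the choices: amber bottle (85,130), red pot (258,152), carton with teal stripe (255,277) and green jar (237,420). The pink pot (268,40) and the pink box at the bottom edge are the decoys. The two cameras agree to about 2 mm, and heights and sizes match the description.

```bash
cat > go.py <<'E'
# usage: go.py x y z(TCP, mm) yaw : how far to go, in tool axes
import sys,numpy as np
from scipy.spatial.transform import Rotation as R
from cell import env
x,y,z,yaw=map(float,sys.argv[1:5]); o=env.get_obs()
A=R.from_euler("xyz",o["tool_rot"],degrees=True); B=R.from_euler("xyz",[180,0,yaw],degrees=True)
d=np.array([x,y,z])/1000-o["tool_pos"]
print("t",round(o["time_s"],2),"pos",np.round(np.array(o["tool_pos"])*1000,1),"rot",np.round(o["tool_rot"],2),"F",np.round(o["force"],1),"w",round(o["grip_width"]*1000,1))
print("turn rad",np.round((A.inv()*B).as_rotvec(),3),"shift cm after turn",np.round(B.inv().apply(d)*100,2),"before turn",np.round(A.inv().apply(d)*100,2))
E
python3 go.py 673 60 250 56.8
```

```text
t 0.1 pos [288.9 581.9 291.3] rot [1.7999e+02 1.0000e-01 6.3600e+01] F [-0.3 -0.5  0.8] w 86.9
turn rad [0.    0.002 0.119] shift cm after turn [-22.63  60.72   4.13] before turn [-29.66  57.61   4.18]
```

```bash
python3 -m creep '[[0,0,0,0,0.002,0.119,0.8],[-1.2,3.2,0.2,0,0,0,0.8],[-1.2,3.2,0.2,0,0,0,0.8],[-1.2,3.2,0.2,0,0,0,0.8],[-1.2,3.2,0.2,0,0,0,0.8],[-1.2,3.2,0.2,0,0,0,0.8],[-1.2,3.2,0.2,0,0,0,0.8],[-1.2,3.2,0.2,0,0,0,0.8],[-1.2,3.2,0.2,0,0,0,0.8],[-1.2,3.2,0.2,0,0,0,0.8],[-1.2,3.2,0.2,0,0,0,0.8],[-1.2,3.2,0.2,0,0,0,0.8],[-1.2,3.2,0.2,0,0,0,0.8],[-1.2,3.2,0.2,0,0,0,0.8],[-1.2,3.2,0.2,0,0,0,0.8],[-1.2,3.2,0.2,0,0,0,0.8],[-1.2,3.2,0.2,0,0,0,0.8],[-1.2,3.2,0.2,0,0,0,0.8],[-1.2,3.2,0.2,0,0,0,0.8],[0,0,0,0,0,0,0.8]]' 20; python3 go.py 673 60 250 56.8
```

```text
time_s: 2.1
tool_pos: [0.6588, 0.0634, 0.2414]
tool_rot: [-179.6, 1.0, 56.9]
force: [-0.5, -0.3, 1.5]
grip_width: 0.0696
t 2.1 pos [658.8  63.4 241.4] rot [-179.62    1.     56.87] F [-0.5 -0.3  1.5] w 69.6
turn rad [-0.007  0.017  0.001] shift cm after turn [ 0.49  1.37 -0.86] before turn [ 0.47  1.37 -0.88]
```

```bash
python3 -m creep '[[0.3,0.7,-0.4,-0.007,0.017,0,0.8],[0.2,0.65,-0.4,0,0,0,0.8],[0,0,0,0,0,0,0.8]]'; python3 go.py 673 60 93 56.8
cat > wr.py <<'E'
# save wrist view, mark the grasp point at given depths along tool z
import sys,cv2,numpy as np
from cell import optics
c=optics.read_camera("wrist"); f=c["frame"].copy(); T=np.linalg.inv(c["hand_eye"])
for d,col in zip(map(float,sys.argv[2:]),[(0,255,255),(255,0,255)]):
    p=(T@[0,0,d,1])[:3]; r=np.hypot(*p[:2]); th=np.arctan2(r,p[2]); uv=(c["cx"]+c["fx"]*th*p[0]/r,c["cy"]+c["fy"]*th*p[1]/r)
    print("axis point at",d,"px",np.round(uv)); cv2.drawMarker(f,tuple(int(round(a)) for a in uv),col,cv2.MARKER_CROSS,14,1)
cv2.imwrite("pics/"+sys.argv[1]+".png",f)
E
python3 wr.py w1 0.165
```

```text
time_s: 2.4
tool_pos: [0.6734, 0.0609, 0.2486]
tool_rot: [-179.9, -0.0, 56.9]
force: [-0.6, 0.0, 1.1]
grip_width: 0.0697
t 2.4 pos [673.4  60.9 248.6] rot [-1.7992e+02 -2.0000e-02  5.6880e+01] F [-0.6  0.   1.1] w 69.7
turn rad [-0.001 -0.     0.001] shift cm after turn [-0.1   0.02 15.56] before turn [-0.1   0.04 15.56]
axis point at 0.165 px [255. 196.]
```

View pics/w1.png

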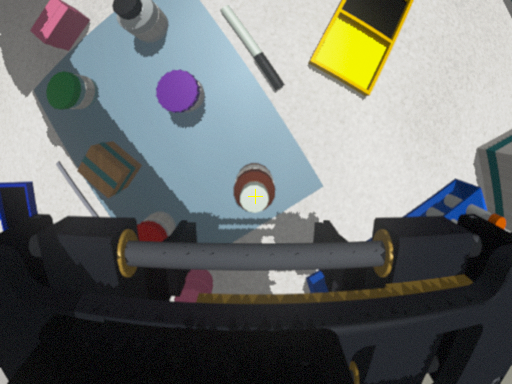

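The wrist view has the tool axis mark on the centre of the amber bottle's cap at (255,196). Descending to grip at 42 mm.

```bash
python3 -m creep '[[0,0,2.5,0,0,0,0.8],[-0.1,0,2.5,0,0,0,0.8],[0,0,2.5,0,0,0,0.8],[0,0,2.5,0,0,0,0.8],[0,0,2.5,0,0,0,0.8],[0,0,1.5,0,0,0,0.8],[0,0,1,0,0,0,0.8],[0,0,0.5,0,0,0,0.8]]'; python3 go.py 673 60 93 56.8
```

```text
time_s: 3.25
tool_pos: [0.6724, 0.0712, 0.0924]
tool_rot: [-180.0, -0.5, 57.6]
force: [-0.6, 0.4, -0.5]
grip_width: 0.0697
t 3.25 pos [672.4  71.2  92.4] rot [-179.99   -0.49   57.64] F [-0.6  0.4 -0.5] w 69.7
turn rad [-0.    -0.009  0.015] shift cm after turn [-0.91  0.66 -0.06] before turn [-0.92  0.65 -0.07]
```

```bash
python3 -m creep '[[-0.5,0.35,0,0,-0.009,0.015,0.8],[-0.4,0.3,0,0,0,0,0.8],[0,0,0,0,0,0,0.8]]'; python3 go.py 673 60 93 56.8
```

```text
time_s: 3.55
tool_pos: [0.6741, 0.0595, 0.0941]
tool_rot: [179.9, -0.0, 56.7]
force: [-0.3, 0.6, 0.2]
grip_width: 0.0696
t 3.55 pos [674.1  59.5  94.1] rot [ 1.799e+02 -2.000e-02  5.673e+01] F [-0.3  0.6  0.2] w 69.6
turn rad [ 0.002 -0.    -0.001] shift cm after turn [-0.02 -0.12  0.11] before turn [-0.02 -0.12  0.11]
```

Good. Closing, then lifting slowly.

```bash
python3 -m creep '[[0,0,0,0,0,0,0.4],[0,0,0,0,0,0,0.3],[0,0,0,0,0,0,0.3],[0,0,0,0,0,0,0.3],[0,0,0,0,0,0,0.3],[0,0,0,0,0,0,0.3]]' 20; python3 go.py 673 60 93 56.8; python3 -m creep '[[0,0,-1,0,0,0,0.3],[0,0,-1.5,0,0,0,0.3],[0,0,-2,0,0,0,0.3],[0,0,-2,0,0,0,0.3],[0,0,-2,0,0,0,0.3],[0,0,-2,0,0,0,0.3],[0,0,-2,0,0,0,0.3],[0,0,-2,0,0,0,0.3],[0,0,0,0,0,0,0.3]]'; python3 go.py 505.3 -261.3 240 56.8
```

```text
time_s: 4.15
tool_pos: [0.6756, 0.0589, 0.0968]
tool_rot: [179.7, -0.2, 56.7]
force: [0.2, -0.5, 0.0]
grip_width: 0.0413
t 4.15 pos [675.6  58.9  96.8] rot [179.71  -0.19  56.67] F [ 0.2 -0.5  0. ] w 41.3
turn rad [ 0.005 -0.003 -0.002] shift cm after turn [-0.05 -0.28  0.38] before turn [-0.06 -0.28  0.38]
time_s: 5.05
tool_pos: [0.6743, 0.0593, 0.2555]
tool_rot: [179.6, -0.3, 56.7]
force: [0.9, -0.1, -0.4]
grip_width: 0.0415
t 5.05 pos [674.3  59.3 255.5] rot [179.62  -0.32  56.68] F [ 0.9 -0.1 -0.4] w 41.5
turn rad [ 0.007 -0.006 -0.002] shift cm after turn [-36.08   3.41   1.55] before turn [-36.08   3.48   1.37]
```

```bash
python3 -m creep '[[-1.5,0.1,0,0.007,-0.006,0,0.3],[-2.6,0.25,0,0,0,0,0.3],[-2.6,0.25,0,0,0,0,0.3],[-2.6,0.25,0,0,0,0,0.3],[-2.6,0.25,0,0,0,0,0.3],[-2.6,0.25,0,0,0,0,0.3],[-2.6,0.25,0,0,0,0,0.3],[-2.6,0.25,0,0,0,0,0.3],[-2.6,0.25,0,0,0,0,0.3],[-2.6,0.25,0,0,0,0,0.3],[-2.6,0.25,0,0,0,0,0.3],[-2.6,0.25,0,0,0,0,0.3],[-2.6,0.25,0,0,0,0,0.3],[-2.6,0.25,0,0,0,0,0.3],[-1.5,0.1,0,0,0,0,0.3],[0,0,0,0,0,0,0.3]]'; python3 go.py 505.3 -261.3 200 56.8
```

```text
time_s: 6.65
tool_pos: [0.4697, -0.291, 0.2403]
tool_rot: [-178.0, 1.1, 56.0]
force: [0.1, 0.1, -1.1]
grip_width: 0.0414
t 6.65 pos [ 469.7 -291.   240.3] rot [-178.05    1.1    56.01] F [ 0.1  0.1 -1.1] w 41.4
turn rad [-0.034  0.019 -0.014] shift cm after turn [4.43 1.35 4.03] before turn [4.53 1.43 3.9 ]
```

```bash
python3 -m creep '[[1.2,0.4,0.8,-0.03,0.019,-0.014,0.3],[1.2,0.4,1,0,0,0,0.3],[1.2,0.4,1,0,0,0,0.3],[0.7,0.2,1,0,0,0,0.3],[0,0,0,0,0,0,0.3]]'; python3 go.py 505.3 -261.3 120 56.8
```

```text
time_s: 7.15
tool_pos: [0.5051, -0.2581, 0.1965]
tool_rot: [-179.4, -0.0, 56.8]
force: [-0.2, -0.2, -1.7]
grip_width: 0.0415
t 7.15 pos [ 505.1 -258.1  196.5] rot [-1.7938e+02 -3.0000e-02  5.6840e+01] F [-0.2 -0.2 -1.7] w 41.5
turn rad [-0.011 -0.     0.001] shift cm after turn [-0.25  0.19  7.65] before turn [-0.26  0.28  7.64]
```

```bash
python3 -m creep '[[-0.2,0.2,1,-0.01,0,0,0.3],[0,0,1.5,0,0,0,0.3],[0,0,1.5,0,0,0,0.3],[0,0,1.3,0,0,0,0.3],[0,0,1,0,0,0,0.3],[0,0,0.7,0,0,0,0.3],[0,0,0.3,0,0,0,0.3],[0,0,0,0,0,0,0.3]]'; python3 go.py 505.3 -261.3 103 56.8;python3 wr.py w2 0.1
```

```text
time_s: 7.95
tool_pos: [0.5056, -0.2596, 0.1165]
tool_rot: [-179.7, 0.1, 57.0]
force: [-0.1, 0.8, -1.3]
grip_width: 0.0414
t 7.95 pos [ 505.6 -259.6  116.5] rot [-1.7973e+02  1.2000e-01  5.6980e+01] F [-0.1  0.8 -1.3] w 41.4
turn rad [-0.005  0.002  0.003] shift cm after turn [-0.16  0.07  1.35] before turn [-0.15  0.07  1.35]
axis point at 0.1 px [255. 220.]
```

View pics/w2.png

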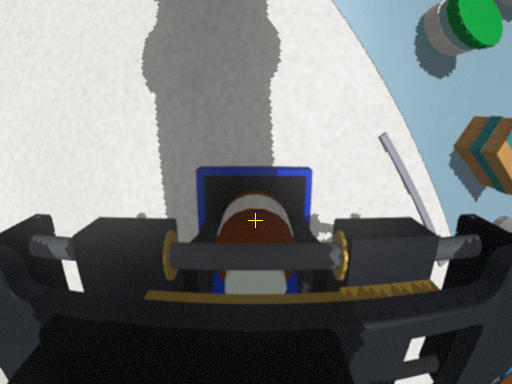

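The bottle is held upright at (255,240) and centred over the dark pocket (198–312 px). Lowering gently.

```bash
python3 -m creep '[[-0.1,0.1,0.4,-0.005,0,0,0.3],[0,0,0.4,0,0,0,0.3],[0,0,0.2,0,0,0,0.3],[0,0,0.1,0,0,0,0.3]]'; python3 -m creep '[[0,0,0.1,0,0,0,0.3],[0,0,0.1,0,0,0,0.3]]';python3 go.py 505.3 -261.3 103 56.8
```

```text
time_s: 8.4
tool_pos: [0.5072, -0.2618, 0.1068]
tool_rot: [179.7, 0.1, 57.0]
force: [-0.3, -0.2, -1.4]
grip_width: 0.0413
time_s: 8.6
tool_pos: [0.5073, -0.2618, 0.1048]
tool_rot: [179.7, 0.0, 57.0]
force: [-0.4, -0.1, -2.1]
grip_width: 0.0412
t 8.6 pos [ 507.3 -261.8  104.8] rot [1.7971e+02 4.0000e-02 5.6980e+01] F [-0.4 -0.1 -2.1] w 41.2
turn rad [0.005 0.001 0.003] shift cm after turn [-0.07 -0.2   0.18] before turn [-0.06 -0.2   0.18]
```

```bash
python3 -m creep '[[0,0,0.1,0.005,0,0,0.3]]'; python3 -m creep '[[0,0,0.1,0,0,0,0.3]]';python3 -m creep '[[0,0,0.1,0,0,0,0.3]]'
```

```text
time_s: 8.7
tool_pos: [0.5073, -0.2618, 0.1038]
tool_rot: [-180.0, 0.0, 57.0]
force: [-0.3, -0.4, 1.1]
grip_width: 0.0414
time_s: 8.8
tool_pos: [0.5074, -0.2619, 0.1037]
tool_rot: [-180.0, 0.0, 57.0]
force: [-4.8, 1.2, 11.5]
grip_width: 0.041
time_s: 8.9
tool_pos: [0.5074, -0.262, 0.1038]
tool_rot: [-179.9, -0.0, 57.0]
force: [-2.7, 0.8, 6.6]
grip_width: 0.042
```

Contact at 103.8 mm, which is 96.8 + 7 mm as predicted. Releasing and rising.

```bash
python3 -m creep '[[0,0,0,0,0,0,0.6],[0,0,0,0,0,0,0.8],[0,0,0,0,0,0,0.8],[0,0,0,0,0,0,0.8]]'; python3 -m creep '[[0,0,-1,0,0,0,0.8],[0,0,-2,0,0,0,0.8],[0,0,-2,0,0,0,0.8],[0,0,-2.5,0,0,0,0.8],[0,0,-2.5,0,0,0,0.8],[0,0,-2.5,0,0,0,0.8],[0,0,-2,0,0,0,0.8],[0,0,0,0,0,0,0.8]]'; python3 go.py 656.4 -69 240 56.8
```

```text
time_s: 9.3
tool_pos: [0.5083, -0.2624, 0.1046]
tool_rot: [179.9, -0.0, 57.0]
force: [0.3, 0.3, -0.4]
grip_width: 0.0647
time_s: 10.1
tool_pos: [0.5077, -0.2629, 0.2589]
tool_rot: [179.9, -0.0, 56.9]
force: [0.1, 0.5, 0.1]
grip_width: 0.0694
t 10.1 pos [ 507.7 -262.9  258.9] rot [ 1.7989e+02 -1.0000e-02  5.6900e+01] F [0.1 0.5 0.1] w 69.4
turn rad [ 0.002 -0.     0.002] shift cm after turn [24.37  1.83  1.89] before turn [24.36  1.87  1.9 ]
```

```bash
python3 -m creep '[[1.5,0.15,0.2,0,0,0,0.8],[2.5,0.2,0.2,0,0,0,0.8],[2.5,0.2,0.2,0,0,0,0.8],[2.5,0.2,0.2,0,0,0,0.8],[2.5,0.2,0.2,0,0,0,0.8],[2.5,0.2,0.2,0,0,0,0.8],[2.5,0.2,0.2,0,0,0,0.8],[2.5,0.2,0.2,0,0,0,0.8],[2,0.1,0.1,0,0,0,0.8],[1,0,0,0,0,0,0.8],[0,0,0,0,0,0,0.8]]'; python3 go.py 656.4 -69 200 56.8
```

```text
time_s: 11.2
tool_pos: [0.6458, -0.0684, 0.2274]
tool_rot: [-179.1, 0.2, 57.1]
force: [-0.3, -0.2, -0.7]
grip_width: 0.0692
t 11.2 pos [645.8 -68.4 227.4] rot [-179.11    0.18   57.11] F [-0.3 -0.2 -0.7] w 69.2
turn rad [-0.016  0.003  0.005] shift cm after turn [0.53 0.92 2.74] before turn [0.53 0.96 2.73]
```

```bash
python3 -m creep '[[0.3,0.5,1,-0.016,0.003,0.005,0.8],[0.2,0.4,1,0,0,0,0.8],[0,0,1,0,0,0,0.8],[0,0,1.5,0,0,0,0.8],[0,0,1.5,0,0,0,0.8],[0,0,1,0,0,0,0.8],[0,0,0,0,0,0,0.8]]'; python3 go.py 656.4 -69 102 56.8
```

```text
time_s: 11.9
tool_pos: [0.6533, -0.0747, 0.1514]
tool_rot: [-179.9, 0.3, 56.4]
force: [-0.1, 0.0, -0.4]
grip_width: 0.0699
t 11.9 pos [653.3 -74.7 151.4] rot [-179.91    0.26   56.45] F [-0.1  0.  -0.4] w 69.9
turn rad [-0.002  0.004 -0.006] shift cm after turn [ 0.64 -0.05  4.94] before turn [ 0.67 -0.04  4.94]
```

```bash
python3 -m creep '[[0.6,0,0.5,0,0.004,-0.006,0.8],[0,0,1,0,0,0,0.8],[0,0,1.2,0,0,0,0.8],[0,0,1,0,0,0,0.8],[0,0,0.7,0,0,0,0.8],[0,0,0.4,0,0,0,0.8],[0,0,0,0,0,0,0.8]]'; python3 go.py 656.4 -69 102 56.8;python3 wr.py w3 0.044
```

```text
time_s: 12.6
tool_pos: [0.6572, -0.0689, 0.0994]
tool_rot: [-179.9, -0.0, 56.8]
force: [-0.0, -0.2, 0.5]
grip_width: 0.0698
t 12.6 pos [657.2 -68.9  99.4] rot [-1.7994e+02 -2.0000e-02  5.6850e+01] F [-0.  -0.2  0.5] w 69.8
turn rad [-0.001 -0.     0.001] shift cm after turn [-0.05 -0.06 -0.26] before turn [-0.05 -0.06 -0.26]
axis point at 0.044 px [255. 257.]
```

View pics/w3.png

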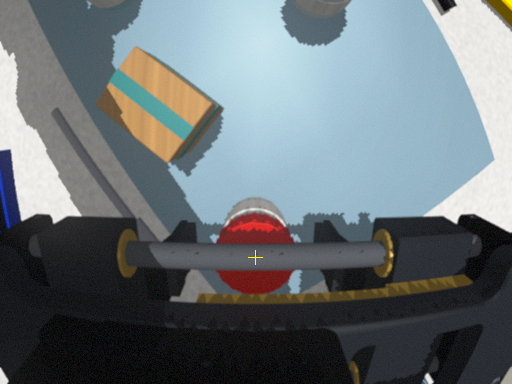

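The red lid is centred on the axis at (255,255). Gripping and lifting.

```bash
python3 -m creep '[[0,0,-0.2,0,0,0,0.4],[0,0,0,0,0,0,0.3],[0,0,0,0,0,0,0.3],[0,0,0,0,0,0,0.3],[0,0,0,0,0,0,0.3],[0,0,0,0,0,0,0.3]]' 20; python3 -m creep '[[0,0,-1,0,0,0,0.3],[0,0,-1.5,0,0,0,0.3],[0,0,-2,0,0,0,0.3],[0,0,-2,0,0,0,0.3],[0,0,-2,0,0,0,0.3],[0,0,-2,0,0,0,0.3],[0,0,-2,0,0,0,0.3],[0,0,-1,0,0,0,0.3],[0,0,0,0,0,0,0.3]]'; python3 go.py 565.5 -300.7 240 56.8
```

```text
time_s: 13.25
tool_pos: [0.6585, -0.0693, 0.1041]
tool_rot: [179.9, -0.1, 56.8]
force: [-0.6, -0.3, -1.0]
grip_width: 0.0414
time_s: 14.15
tool_pos: [0.6585, -0.07, 0.2537]
tool_rot: [179.6, -0.3, 56.8]
force: [-0.3, -0.5, 0.0]
grip_width: 0.0411
t 14.15 pos [658.5 -70.  253.7] rot [179.59  -0.32  56.79] F [-0.3 -0.5  0. ] w 41.1
turn rad [ 0.007 -0.006 -0.   ] shift cm after turn [-24.39   4.85   1.37] before turn [-24.4    4.85   1.27]
```

```bash
python3 -m creep '[[-1.5,0.3,0,0.007,-0.006,0,0.3],[-2.5,0.5,0,0,0,0,0.3],[-2.5,0.5,0,0,0,0,0.3],[-2.5,0.5,0,0,0,0,0.3],[-2.5,0.5,0,0,0,0,0.3],[-2.5,0.5,0,0,0,0,0.3],[-2.5,0.5,0,0,0,0,0.3],[-2.5,0.5,0,0,0,0,0.3],[-2,0.5,0,0,0,0,0.3],[-1,0.3,0,0,0,0,0.3],[0,0,0,0,0,0,0.3]]'; python3 go.py 565.5 -300.7 200 56.8
```

```text
time_s: 15.25
tool_pos: [0.5607, -0.2959, 0.2415]
tool_rot: [-178.7, 0.9, 56.4]
force: [0.1, 1.4, -0.7]
grip_width: 0.0414
t 15.25 pos [ 560.7 -295.9  241.5] rot [-178.7     0.85   56.41] F [ 0.1  1.4 -0.7] w 41.4
turn rad [-0.023  0.015 -0.007] shift cm after turn [-0.13  0.66  4.15] before turn [-0.07  0.76  4.13]
```

```bash
python3 -m creep '[[-0.1,0.6,1,-0.022,0.015,-0.007,0.3],[0,0,1.5,0,0,0,0.3],[0,0,1.5,0,0,0,0.3],[0,0,1.5,0,0,0,0.3],[0,0,1.5,0,0,0,0.3],[0,0,1.5,0,0,0,0.3],[0,0,1,0,0,0,0.3],[0,0,1,0,0,0,0.3],[0,0,0.5,0,0,0,0.3],[0,0,0,0,0,0,0.3]]'; python3 go.py 565.5 -300.7 108 56.8
```

```text
time_s: 16.25
tool_pos: [0.5652, -0.2933, 0.1188]
tool_rot: [-179.5, -0.1, 57.2]
force: [0.1, -0.9, -0.2]
grip_width: 0.0413
t 16.25 pos [ 565.2 -293.3  118.8] rot [-1.7947e+02 -8.0000e-02  5.7180e+01] F [ 0.1 -0.9 -0.2] w 41.3
turn rad [-0.009 -0.001  0.007] shift cm after turn [-0.6   0.43  1.08] before turn [-0.61  0.44  1.08]
```

```bash
python3 -m creep '[[-0.6,0.4,0.2,-0.009,0,0.007,0.3],[0,0,0.2,0,0,0,0.3],[0,0,0.2,0,0,0,0.3],[0,0,0,0,0,0,0.3]]'; python3 go.py 565.5 -300.7 108 56.8; python3 -m creep '[[0,0,0.2,0,0,0,0.3],[0,0,0.1,0,0,0,0.3]]'
```

```text
time_s: 16.65
tool_pos: [0.5662, -0.3025, 0.1144]
tool_rot: [179.7, -0.1, 56.7]
force: [-0.1, 0.1, -0.7]
grip_width: 0.0412
t 16.65 pos [ 566.2 -302.5  114.4] rot [ 1.7975e+02 -1.0000e-01  5.6680e+01] F [-0.1  0.1 -0.7] w 41.2
turn rad [ 0.004 -0.002 -0.002] shift cm after turn [ 0.11 -0.16  0.64] before turn [ 0.11 -0.16  0.63]
time_s: 16.85
tool_pos: [0.5666, -0.3026, 0.1119]
tool_rot: [179.7, -0.1, 56.7]
force: [0.4, -0.1, -0.9]
grip_width: 0.0413
```

```bash
python3 -m creep '[[0,0,0.2,0.004,0,0,0.3],[0,0,0.1,0,0,0,0.3]]';python3 -m creep '[[0,0,0.1,0,0,0,0.3]]';python3 -m creep '[[0,0,0.1,0,0,0,0.3]]'
```

```text
time_s: 17.05
tool_pos: [0.5668, -0.3025, 0.1088]
tool_rot: [179.9, -0.1, 56.7]
force: [-0.1, 1.0, -1.7]
grip_width: 0.0415
time_s: 17.15
tool_pos: [0.5669, -0.3025, 0.1078]
tool_rot: [179.9, -0.1, 56.7]
force: [-1.5, -0.3, 7.9]
grip_width: 0.0414
time_s: 17.25
tool_pos: [0.5672, -0.3027, 0.1079]
tool_rot: [179.9, -0.1, 56.7]
force: [-3.3, 0.8, 8.7]
grip_width: 0.0412
```

Contact at 107.9 mm against 108 expected. Releasing and rising.

```bash
python3 -m creep '[[0,0,0,0,0,0,0.6],[0,0,0,0,0,0,0.8],[0,0,0,0,0,0,0.8],[0,0,0,0,0,0,0.8]]'; python3 -m creep '[[0,0,-1,0,0,0,0.8],[0,0,-2,0,0,0,0.8],[0,0,-2,0,0,0,0.8],[0,0,-2.5,0,0,0,0.8],[0,0,-2.5,0,0,0,0.8],[0,0,-2,0,0,0,0.8],[0,0,-1,0,0,0,0.8],[0,0,0,0,0,0,0.8]]'; python3 go.py 459.3 -55.2 220 30.3
```

```text
time_s: 17.65
tool_pos: [0.5676, -0.3029, 0.1083]
tool_rot: [179.8, -0.2, 56.7]
force: [0.2, 0.0, 0.3]
grip_width: 0.0646
time_s: 18.45
tool_pos: [0.5665, -0.303, 0.2462]
tool_rot: [179.8, -0.1, 56.7]
force: [0.4, -0.7, 0.7]
grip_width: 0.0696
t 18.45 pos [ 566.5 -303.   246.2] rot [ 1.7981e+02 -1.5000e-01  5.6680e+01] F [ 0.4 -0.7  0.7] w 69.6
turn rad [ 0.003 -0.003  0.46 ] shift cm after turn [  3.25 -26.8    2.62] before turn [ 14.81 -22.58   2.59]
```

```bash
python3 -m creep '[[0,0,0,0.003,-0.003,0.115,0.8],[0,0,0,0,0,0.115,0.8],[0,0,0,0,0,0.115,0.8],[0,0,0,0,0,0.115,0.8],[0.2,-1.5,0.2,0,0,0,0.8],[0.3,-2.5,0.2,0,0,0,0.8],[0.3,-2.5,0.2,0,0,0,0.8],[0.3,-2.5,0.2,0,0,0,0.8],[0.3,-2.5,0.2,0,0,0,0.8],[0.3,-2.5,0.2,0,0,0,0.8],[0.3,-2.5,0.2,0,0,0,0.8],[0.3,-2.5,0.2,0,0,0,0.8],[0.3,-2.5,0.2,0,0,0,0.8],[0.3,-2,0,0,0,0,0.8],[0.1,-1,0,0,0,0,0.8],[0,0,0,0,0,0,0.8]]'; python3 go.py 459.3 -55.2 200 30.3
```

```text
time_s: 20.05
tool_pos: [0.4605, -0.0641, 0.2112]
tool_rot: [-179.2, 1.3, 29.1]
force: [-1.5, 0.2, 0.3]
grip_width: 0.0694
t 20.05 pos [460.5 -64.1 211.2] rot [-179.18    1.31   29.13] F [-1.5  0.2  0.3] w 69.4
turn rad [-0.014  0.023 -0.021] shift cm after turn [ 0.34 -0.83  1.12] before turn [ 0.35 -0.82  1.12]
```

```bash
python3 -m creep '[[0.3,-0.5,0.7,-0.014,0.023,-0.021,0.8],[0,-0.3,1.2,0,0,0,0.8],[0,0,1.5,0,0,0,0.8],[0,0,1.2,0,0,0,0.8],[0,0,0.8,0,0,0,0.8],[0,0,0,0,0,0,0.8]]'; python3 go.py 459.3 -55.2 102 30.3
```

```text
time_s: 20.65
tool_pos: [0.4594, -0.0605, 0.1526]
tool_rot: [179.9, 0.2, 30.0]
force: [-0.1, 1.0, 0.2]
grip_width: 0.0695
t 20.65 pos [459.4 -60.5 152.6] rot [1.7991e+02 1.6000e-01 2.9960e+01] F [-0.1  1.   0.2] w 69.5
turn rad [ 0.002  0.003 -0.006] shift cm after turn [ 0.26 -0.46  5.06] before turn [ 0.27 -0.47  5.06]
```

```bash
python3 -m creep '[[0.25,-0.4,0.4,0,0.003,-0.006,0.8],[0,0,1,0,0,0,0.8],[0,0,1.2,0,0,0,0.8],[0,0,1,0,0,0,0.8],[0,0,0.7,0,0,0,0.8],[0,0,0.3,0,0,0,0.8],[0,0,0,0,0,0,0.8]]'; python3 go.py 459.3 -55.2 102 30.3;python3 wr.py w4 0.044
```

```text
time_s: 21.35
tool_pos: [0.4602, -0.0559, 0.1028]
tool_rot: [179.9, -0.0, 30.3]
force: [0.2, -0.5, 0.1]
grip_width: 0.0696
t 21.35 pos [460.2 -55.9 102.8] rot [ 1.7988e+02 -3.0000e-02  3.0290e+01] F [ 0.2 -0.5  0.1] w 69.6
turn rad [ 0.002 -0.001 -0.   ] shift cm after turn [-0.04 -0.11  0.08] before turn [-0.04 -0.11  0.08]
axis point at 0.044 px [254. 257.]
```

View pics/w4.png

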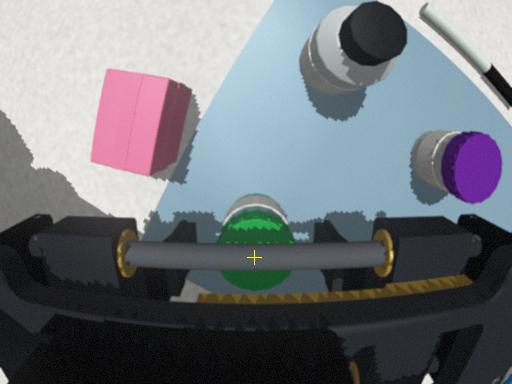

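The green lid sits between the fingers at (255,250). Gripping and lifting.

```bash
python3 -m creep '[[0,0,0.1,0,0,0,0.4],[0,0,0,0,0,0,0.3],[0,0,0,0,0,0,0.3],[0,0,0,0,0,0,0.3],[0,0,0,0,0,0,0.3],[0,0,0,0,0,0,0.3]]' 20; python3 -m creep '[[0,0,-1,0,0,0,0.3],[0,0,-1.5,0,0,0,0.3],[0,0,-2,0,0,0,0.3],[0,0,-2,0,0,0,0.3],[0,0,-2,0,0,0,0.3],[0,0,-2,0,0,0,0.3],[0,0,-2,0,0,0,0.3],[0,0,-1,0,0,0,0.3],[0,0,0,0,0,0,0.3]]'; python3 go.py 569 300.4 240 30.3
```

```text
time_s: 22.0
tool_pos: [0.4613, -0.056, 0.1033]
tool_rot: [179.8, -0.2, 30.3]
force: [-0.4, 1.1, -0.7]
grip_width: 0.0415
time_s: 22.9
tool_pos: [0.4597, -0.0564, 0.2477]
tool_rot: [179.8, -0.2, 30.2]
force: [0.5, 0.5, -0.3]
grip_width: 0.0409
t 22.9 pos [459.7 -56.4 247.7] rot [179.78  -0.24  30.2 ] F [ 0.5  0.5 -0.3] w 40.9
turn rad [ 0.004 -0.004 -0.002] shift cm after turn [ 27.44 -25.3    0.77] before turn [ 27.39 -25.34   0.78]
```

```bash
python3 -m creep '[[1,-0.9,0,0.004,-0.004,0,0.3],[1.8,-1.7,0,0,0,0,0.3],[1.8,-1.7,0,0,0,0,0.3],[1.8,-1.7,0,0,0,0,0.3],[1.8,-1.7,0,0,0,0,0.3],[1.8,-1.7,0,0,0,0,0.3],[1.8,-1.7,0,0,0,0,0.3],[1.8,-1.7,0,0,0,0,0.3],[1.8,-1.7,0,0,0,0,0.3],[1.8,-1.7,0,0,0,0,0.3],[1.8,-1.7,0,0,0,0,0.3],[1.8,-1.7,0,0,0,0,0.3],[1.8,-1.7,0,0,0,0,0.3],[1.4,-1.3,0,0,0,0,0.3],[0.6,-0.5,0,0,0,0,0.3],[0,0,0,0,0,0,0.3]]'; python3 go.py 569 300.4 200 30.3
```

```text
time_s: 24.5
tool_pos: [0.5478, 0.2954, 0.2208]
tool_rot: [-179.1, 2.1, 30.6]
force: [0.5, -1.0, -0.1]
grip_width: 0.0417
t 24.5 pos [547.8 295.4 220.8] rot [-179.12    2.12   30.65] F [ 0.5 -1.  -0.1] w 41.7
turn rad [-0.015  0.037  0.006] shift cm after turn [2.08 0.64 2.08] before turn [2.16 0.68 1.99]
```

```bash
python3 -m creep '[[1.2,0.3,0.7,-0.015,0.037,0.006,0.3],[0.8,0.3,1.3,0,0,0,0.3],[0,0,1.3,0,0,0,0.3],[0,0,1.3,0,0,0,0.3],[0,0,1,0,0,0,0.3],[0,0,0.6,0,0,0,0.3],[0,0,0,0,0,0,0.3]]'; python3 go.py 569 300.4 110.3 30.3
```

```text
time_s: 25.2
tool_pos: [0.566, 0.2952, 0.1499]
tool_rot: [180.0, 0.6, 30.0]
force: [-0.0, -0.1, -1.0]
grip_width: 0.0416
t 25.2 pos [566.  295.2 149.9] rot [179.97   0.58  30.03] F [-0.  -0.1 -1. ] w 41.6
turn rad [ 0.001  0.01  -0.005] shift cm after turn [ 0.52 -0.3   3.96] before turn [ 0.56 -0.3   3.96]
```

```bash
python3 -m creep '[[0.5,-0.3,0.4,0,0.01,-0.005,0.3],[0,0,0.7,0,0,0,0.3],[0,0,0.7,0,0,0,0.3],[0,0,0.7,0,0,0,0.3],[0,0,0.5,0,0,0,0.3],[0,0,0.2,0,0,0,0.3],[0,0,0,0,0,0,0.3]]'; python3 go.py 569 300.4 110.3 30.3;python3 wr.py w5 0.09
```

```text
time_s: 25.9
tool_pos: [0.5696, 0.3015, 0.1164]
tool_rot: [180.0, -0.2, 30.4]
force: [0.8, -0.9, -1.2]
grip_width: 0.0415
t 25.9 pos [569.6 301.5 116.4] rot [ 1.7999e+02 -1.7000e-01  3.0380e+01] F [ 0.8 -0.9 -1.2] w 41.5
turn rad [ 0.    -0.003  0.001] shift cm after turn [-0.1   0.07  0.61] before turn [-0.11  0.07  0.61]
axis point at 0.09 px [254. 226.]
```

View pics/w5.png

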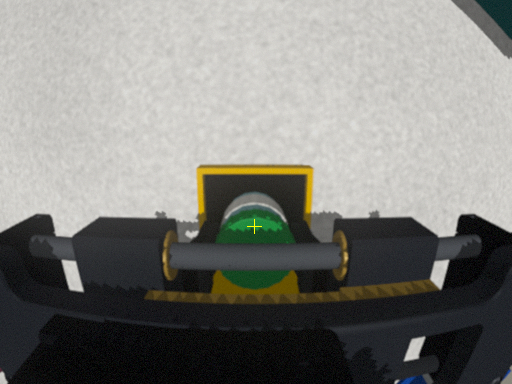

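The jar is centred over the yellow tray's foam pocket (198–312 px, jar at 255). Lowering.

```bash
python3 -m creep '[[0,0,0.2,0,-0.003,0,0.3],[0,0,0.2,0,0,0,0.3],[0,0,0.1,0,0,0,0.3]]';python3 -m creep '[[0,0,0.1,0,0,0,0.3]]';python3 -m creep '[[0,0,0.1,0,0,0,0.3]]'
```

```text
time_s: 26.25
tool_pos: [0.5702, 0.3017, 0.1121]
tool_rot: [180.0, -0.1, 30.4]
force: [-0.9, 0.4, -0.4]
grip_width: 0.0411
time_s: 26.35
tool_pos: [0.5703, 0.3018, 0.1111]
tool_rot: [180.0, -0.1, 30.4]
force: [-0.0, 0.1, -0.2]
grip_width: 0.0413
time_s: 26.45
tool_pos: [0.5703, 0.3018, 0.1102]
tool_rot: [180.0, -0.1, 30.4]
force: [-1.8, -0.9, 5.6]
grip_width: 0.0413
```

```bash
python3 -m creep '[[0,0,0,0,0,0,0.6],[0,0,0,0,0,0,0.8],[0,0,0,0,0,0,0.8],[0,0,0,0,0,0,0.8]]'; python3 -m creep '[[0,0,-1,0,0,0,0.8],[0,0,-2,0,0,0,0.8],[0,0,-2,0,0,0,0.8],[0,0,-2.5,0,0,0,0.8],[0,0,-2.5,0,0,0,0.8],[0,0,-2,0,0,0,0.8],[0,0,-1,0,0,0,0.8],[0,0,0,0,0,0,0.8]]'; python3 go.py 563.2 -68.2 220 107.8
```

```text
time_s: 26.85
tool_pos: [0.5707, 0.302, 0.1109]
tool_rot: [180.0, -0.2, 30.4]
force: [-0.8, -0.9, 0.9]
grip_width: 0.0645
time_s: 27.65
tool_pos: [0.5705, 0.3016, 0.2502]
tool_rot: [180.0, -0.3, 30.3]
force: [0.1, -1.0, -0.4]
grip_width: 0.0698
t 27.65 pos [570.5 301.6 250.2] rot [179.99  -0.3   30.34] F [ 0.1 -1.  -0.4] w 69.8
turn rad [ 0.004 -0.004 -1.352] shift cm after turn [-34.99 -12.     3.02] before turn [-19.33  31.55   2.92]
```

```bash
python3 -m creep '[[0,0,0,0,0,-0.14,0.8],[0,0,0,0,0,-0.14,0.8],[0,0,0,0,0,-0.14,0.8],[0,0,0,0,0,-0.14,0.8],[0,0,0,0,0,-0.14,0.8],[0,0,0,0,0,-0.14,0.8],[0,0,0,0,0,-0.14,0.8],[0,0,0,0,0,-0.14,0.8],[0,0,0,0,0,-0.12,0.8],[0,0,0,0,0,-0.06,0.8],[0,0,0,0,0,0,0.8]]'; python3 go.py 563.2 -68.2 220 107.8
```

```text
time_s: 28.75
tool_pos: [0.5656, 0.299, 0.2368]
tool_rot: [-179.2, 0.2, 108.0]
force: [0.7, 0.4, -0.2]
grip_width: 0.0699
t 28.75 pos [565.6 299.  236.8] rot [-179.19    0.18  107.96] F [ 0.7  0.4 -0.2] w 69.9
turn rad [-0.014  0.003  0.003] shift cm after turn [-34.89 -11.45   1.68] before turn [-34.85 -11.53   1.95]
```

```bash
python3 -m creep '[[-1.5,-0.5,0,-0.014,0.003,0.003,0.8],[-2.5,-0.8,0,0,0,0,0.8],[-2.5,-0.8,0,0,0,0,0.8],[-2.5,-0.8,0,0,0,0,0.8],[-2.5,-0.8,0,0,0,0,0.8],[-2.5,-0.8,0,0,0,0,0.8],[-2.5,-0.8,0,0,0,0,0.8],[-2.5,-0.8,0,0,0,0,0.8],[-2.5,-0.8,0,0,0,0,0.8],[-2.5,-0.8,0,0,0,0,0.8],[-2.5,-0.8,0,0,0,0,0.8],[-2.5,-0.8,0,0,0,0,0.8],[-1.7,-0.6,0,0,0,0,0.8],[-0.8,-0.3,0,0,0,0,0.8],[0,0,0,0,0,0,0.8]]'; python3 go.py 563.2 -68.2 180 107.8
```

```text
time_s: 30.25
tool_pos: [0.5551, -0.0444, 0.2248]
tool_rot: [-179.0, -0.1, 106.4]
force: [0.1, -0.1, -0.6]
grip_width: 0.0694
t 30.25 pos [555.1 -44.4 224.8] rot [-1.7902e+02 -1.5000e-01  1.0642e+02] F [ 0.1 -0.1 -0.6] w 69.4
turn rad [-0.017 -0.003 -0.024] shift cm after turn [-2.51  0.05  4.48] before turn [-2.52  0.18  4.47]
```

```bash
python3 -m creep '[[-1,0,0.5,-0.017,-0.003,-0.024,0.8],[-1,0,1,0,0,0,0.8],[-0.4,0,1.2,0,0,0,0.8],[0,0,1.2,0,0,0,0.8],[0,0,1.2,0,0,0,0.8],[0,0,0.8,0,0,0,0.8],[0,0,0,0,0,0,0.8]]'; python3 go.py 563.2 -68.2 91 107.8;python3 wr.py w6 0.1
```

```text
time_s: 30.95
tool_pos: [0.5619, -0.0614, 0.1586]
tool_rot: [-179.8, -0.3, 108.0]
force: [-0.1, 0.3, -0.7]
grip_width: 0.0697
t 30.95 pos [561.9 -61.4 158.6] rot [-179.82   -0.26  108.04] F [-0.1  0.3 -0.7] w 69.7
turn rad [-0.003 -0.005  0.004] shift cm after turn [-0.69 -0.08  6.76] before turn [-0.72 -0.06  6.76]
axis point at 0.1 px [255. 220.]
```

View pics/w6.png

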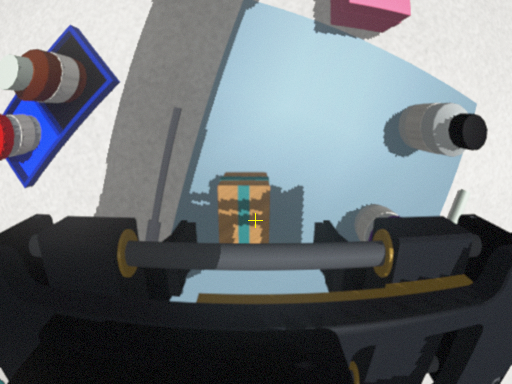

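The carton's stripe at (243,200) lies straight across the jaws, and it needs the computed −7 mm along tool x. The blue kit (upper left) looks upright. Descending.

```bash
python3 -m creep '[[-0.4,0,0.4,-0.003,-0.005,0.004,0.8],[-0.3,0,0.8,0,0,0,0.8],[0,0,1,0,0,0,0.8],[0,0,1,0,0,0,0.8],[0,0,0.6,0,0,0,0.8],[0,0,0,0,0,0,0.8]]'; python3 go.py 563.2 -68.2 91 107.8
```

```text
time_s: 31.6
tool_pos: [0.5654, -0.0686, 0.1191]
tool_rot: [179.8, 0.1, 107.8]
force: [-0.2, 0.4, 0.4]
grip_width: 0.0696
t 31.6 pos [565.4 -68.6 119.1] rot [1.7983e+02 1.1000e-01 1.0780e+02] F [-0.2  0.4  0.4] w 69.6
turn rad [ 0.003  0.002 -0.   ] shift cm after turn [ 0.1  -0.2   2.81] before turn [ 0.11 -0.2   2.81]
```

```bash
python3 -m creep '[[0.05,-0.2,0.4,0.003,0,0,0.8],[0,0,0.8,0,0,0,0.8],[0,0,0.8,0,0,0,0.8],[0,0,0.4,0,0,0,0.8],[0,0,0,0,0,0,0.8]]'; python3 go.py 563.2 -68.2 91 107.8
```

```text
time_s: 32.1
tool_pos: [0.5633, -0.0686, 0.093]
tool_rot: [180.0, 0.1, 107.8]
force: [-0.8, 0.3, -0.0]
grip_width: 0.0698
t 32.1 pos [563.3 -68.6  93. ] rot [1.8000e+02 1.1000e-01 1.0781e+02] F [-0.8  0.3 -0. ] w 69.8
turn rad [0.    0.002 0.   ] shift cm after turn [0.04 0.   0.2 ] before turn [0.04 0.   0.2 ]
```

```bash
python3 -m creep '[[0.05,0,0.2,0,0,0,0.4],[0,0,0,0,0,0,0.2],[0,0,0,0,0,0,0.2],[0,0,0,0,0,0,0.2],[0,0,0,0,0,0,0.2],[0,0,0,0,0,0,0.2],[0,0,0,0,0,0,0.2]]' 20; python3 -m creep '[[0,0,-1,0,0,0,0.2],[0,0,-1.5,0,0,0,0.2],[0,0,-2,0,0,0,0.2],[0,0,-2,0,0,0,0.2],[0,0,-2,0,0,0,0.2],[0,0,-2,0,0,0,0.2],[0,0,-2,0,0,0,0.2],[0,0,-1,0,0,0,0.2],[0,0,0,0,0,0,0.2]]'; python3 go.py 605.4 238.2 240 30.3
```

```text
time_s: 32.8
tool_pos: [0.5637, -0.0681, 0.0917]
tool_rot: [179.9, 0.1, 107.8]
force: [0.0, -0.5, -0.3]
grip_width: 0.0358
time_s: 33.7
tool_pos: [0.5628, -0.0681, 0.2362]
tool_rot: [179.9, 0.2, 107.8]
force: [0.5, -0.1, -0.3]
grip_width: 0.0358
t 33.7 pos [562.8 -68.1 236.2] rot [1.7988e+02 1.5000e-01 1.0778e+02] F [ 0.5 -0.1 -0.3] w 35.8
turn rad [4.000e-03 1.000e-03 1.352e+00] shift cm after turn [ 19.14 -24.3   -0.38] before turn [27.87 13.41 -0.42]
```

```bash
python3 -m creep '[[0,0,0,0,0,0.13,0.2],[0,0,0,0,0,0.14,0.2],[0,0,0,0,0,0.14,0.2],[0,0,0,0,0,0.14,0.2],[0,0,0,0,0,0.14,0.2],[0,0,0,0,0,0.14,0.2],[0,0,0,0,0,0.14,0.2],[0,0,0,0,0,0.14,0.2],[0,0,0,0,0,0.12,0.2],[0,0,0,0,0,0.06,0.2],[0,0,0,0,0,0,0.2]]'; python3 go.py 605.4 238.2 240 30.3
```

```text
time_s: 34.8
tool_pos: [0.5569, -0.0678, 0.2248]
tool_rot: [-179.7, 0.8, 30.8]
force: [0.0, -0.5, -0.0]
grip_width: 0.036
t 34.8 pos [556.9 -67.8 224.8] rot [-179.66    0.8    30.75] F [ 0.  -0.5 -0. ] w 36.0
turn rad [-0.006  0.014  0.008] shift cm after turn [ 19.62 -23.97  -1.52] before turn [ 19.79 -23.83  -1.65]
```

```bash
python3 -m creep '[[1,-1.2,-0.2,-0.006,0.014,0.008,0.2],[1.6,-2,-0.2,0,0,0,0.2],[1.6,-2,-0.2,0,0,0,0.2],[1.6,-2,-0.2,0,0,0,0.2],[1.6,-2,0,0,0,0,0.2],[1.6,-2,0,0,0,0,0.2],[1.6,-2,0,0,0,0,0.2],[1.6,-2,0,0,0,0,0.2],[1.6,-2,0,0,0,0,0.2],[1.6,-2,0,0,0,0,0.2],[1.2,-1.5,0,0,0,0,0.2],[0.6,-0.7,0,0,0,0,0.2],[0,0,0,0,0,0,0.2]]'; python3 go.py 605.4 238.2 180 30.3
```

```text
time_s: 36.1
tool_pos: [0.5925, 0.2116, 0.2218]
tool_rot: [-179.8, 0.9, 31.2]
force: [0.1, -0.5, -0.7]
grip_width: 0.0359
t 36.1 pos [592.5 211.6 221.8] rot [-179.79    0.86   31.22] F [ 0.1 -0.5 -0.7] w 35.9
turn rad [-0.004  0.015  0.016] shift cm after turn [ 2.46 -1.65  4.18] before turn [ 2.54 -1.59  4.15]
```

```bash
python3 -m creep '[[1,-0.7,0.4,-0.004,0.015,0.016,0.2],[1,-0.7,1,0,0,0,0.2],[0.4,-0.2,1.2,0,0,0,0.2],[0,0,1.2,0,0,0,0.2],[0,0,1.2,0,0,0,0.2],[0,0,0.8,0,0,0,0.2],[0,0,0.4,0,0,0,0.2],[0,0,0,0,0,0,0.2]]'; python3 go.py 605.4 238.2 95.7 30.3
```

```text
time_s: 36.9
tool_pos: [0.606, 0.2331, 0.1518]
tool_rot: [179.8, 0.2, 29.9]
force: [-0.4, -0.4, -0.7]
grip_width: 0.0361
t 36.9 pos [606.  233.1 151.8] rot [179.81   0.24  29.86] F [-0.4 -0.4 -0.7] w 36.1
turn rad [ 0.003  0.004 -0.008] shift cm after turn [ 0.2  -0.48  5.61] before turn [ 0.22 -0.5   5.6 ]
```

```bash
python3 -m creep '[[0.2,-0.3,0.4,0.003,0.004,-0.008,0.2],[0,-0.2,0.8,0,0,0,0.2],[0,0,0.9,0,0,0,0.2],[0,0,0.9,0,0,0,0.2],[0,0,0.6,0,0,0,0.2],[0,0,0.3,0,0,0,0.2],[0,0,0,0,0,0,0.2]]'; python3 go.py 605.4 238.2 95.7 30.3;python3 wr.py w7 0.09
```

```text
time_s: 37.6
tool_pos: [0.6057, 0.2389, 0.1103]
tool_rot: [180.0, -0.1, 30.4]
force: [0.3, -0.6, -0.3]
grip_width: 0.0358
t 37.6 pos [605.7 238.9 110.3] rot [ 1.7999e+02 -1.1000e-01  3.0350e+01] F [ 0.3 -0.6 -0.3] w 35.8
turn rad [ 0.    -0.002  0.001] shift cm after turn [-0.06  0.04  1.46] before turn [-0.06  0.04  1.46]
axis point at 0.09 px [254. 226.]
```

View pics/w7.png

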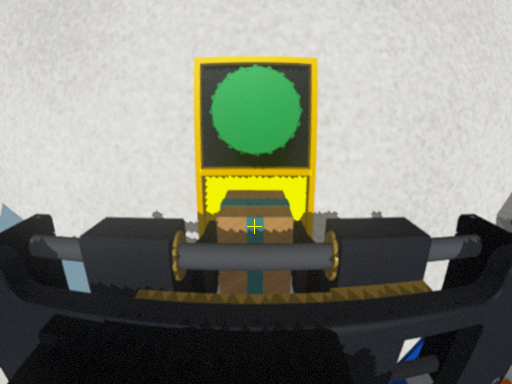

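The green jar is centred in its foam pocket at (256,110). The carton at (255,240) is in line with the tray over the bare pocket. Lowering.

```bash
python3 -m creep '[[0,0,0.4,0,-0.002,0,0.2],[0,0,0.4,0,0,0,0.2],[0,0,0.2,0,0,0,0.2],[0,0,0.1,0,0,0,0.2]]';python3 -m creep '[[0,0,0.1,0,0,0,0.2]]';python3 -m creep '[[0,0,0.1,0,0,0,0.2]]'
```

```text
time_s: 38.05
tool_pos: [0.6066, 0.2391, 0.0999]
tool_rot: [180.0, -0.1, 30.3]
force: [0.1, -0.2, -0.6]
grip_width: 0.0355
time_s: 38.15
tool_pos: [0.6066, 0.2391, 0.0988]
tool_rot: [180.0, -0.1, 30.3]
force: [-0.5, -0.7, -1.1]
grip_width: 0.0357
time_s: 38.25
tool_pos: [0.6067, 0.2391, 0.0978]
tool_rot: [180.0, -0.1, 30.3]
force: [0.4, 0.5, -0.9]
grip_width: 0.0361
```

```bash
python3 -m creep '[[0,0,0.1,0,0,0,0.2]]';python3 -m creep '[[0,0,0.1,0,0,0,0.2]]';python3 -m creep '[[0,0,0.1,0,0,0,0.2]]'
```

```text
time_s: 38.35
tool_pos: [0.6068, 0.2392, 0.0969]
tool_rot: [180.0, -0.2, 30.3]
force: [0.7, -0.1, -0.4]
grip_width: 0.0358
time_s: 38.45
tool_pos: [0.6068, 0.2392, 0.0959]
tool_rot: [180.0, -0.2, 30.3]
force: [0.5, -0.4, -0.4]
grip_width: 0.0357
time_s: 38.55
tool_pos: [0.6069, 0.2392, 0.0956]
tool_rot: [180.0, -0.2, 30.3]
force: [-3.9, -1.0, 8.9]
grip_width: 0.0358
```

Contact at 95.6 mm against 95.7 expected. Releasing, rising, and checking from above.

```bash
python3 -m creep '[[0,0,0,0,0,0,0.6],[0,0,0,0,0,0,0.8],[0,0,0,0,0,0,0.8],[0,0,0,0,0,0,0.8]]'; python3 -m creep '[[0,0,-1,0,0,0,0.8],[0,0,-2,0,0,0,0.8],[0,0,-2,0,0,0,0.8],[0,0,-2.5,0,0,0,0.8],[0,0,-2.5,0,0,0,0.8],[0,0,-2.5,0,0,0,0.8],[0,0,-2,0,0,0,0.8],[0,0,-1,0,0,0,0.8],[0,-3,0,0,0,0,0.8],[0,-3,0,0,0,0,0.8],[0,-3,0,0,0,0,0.8],[0,-3,0,0,0,0,0.8],[0,-3,0,0,0,0,0.8],[0,0,0,0,0,0,0.8]]'
python3 - <<'E'
from h import *
from cell import optics
ims=[]
for n in("top","scene"):
    c=optics.read_camera(n); W=cloud(c); ims.append(c["frame"]); ok=c["z_map"]>0
    for k,p,H in(("amber",(.507,-.262),.092),("red",(.567,-.303),.062),("green",(.570,.302),.065),("carton",(.607,.239),.059),("purple",(.549,.052),.058),("white",(.447,.061),.085)):
        m=ok&(np.linalg.norm(W[...,:2]-p,axis=-1)<.036)&(abs(W[...,2]-H)<.006)
        if m.sum()<20: print(n,k,"few",m.sum()); continue
        q=W[m]; (cx,cy),(w,h),a=cv2.minAreaRect((q[:,:2]*1000).astype(np.float32)); print(n,k,round(cx),round(cy),"sz",round(w),round(h),"a",round(a,1),"top",np.round(np.median(q[:,2])*1000,1),"want",H*1000)
f=np.hstack(ims); cv2.imwrite("pics/final.png",cv2.resize(f,(800,300),interpolation=cv2.INTER_AREA))
E
```

```text
time_s: 38.95
tool_pos: [0.6074, 0.2395, 0.0961]
tool_rot: [180.0, -0.3, 30.3]
force: [0.2, 0.7, 0.3]
grip_width: 0.06
time_s: 40.35
tool_pos: [0.5292, 0.3707, 0.2623]
tool_rot: [179.9, -0.4, 30.0]
force: [-1.5, 0.9, -0.2]
grip_width: 0.0696
top amber 505 -260 sz 23 24 a 0.7 top 92.2 want 92.0
top red 565 -302 sz 41 42 a 2.9 top 62.3 want 62.0
top green 569 302 sz 42 42 a 30.9 top 65.1 want 65.0
top carton 607 239 sz 37 50 a 31.7 top 59.2 want 59.0
top purple 549 52 sz 42 41 a 70.2 top 58.3 want 58.0
top white 448 61 sz 25 23 a 2.1 top 85.1 want 85.0
scene amber 504 -259 sz 24 24 a 6.7 top 93.2 want 92.0
scene red 565 -302 sz 41 42 a 14.4 top 63.8 want 62.0
scene green 568 301 sz 42 41 a 31.1 top 66.2 want 65.0
scene carton 605 238 sz 36 50 a 30.1 top 60.3 want 59.0
scene purple 547 51 sz 40 42 a 65.5 top 59.5 want 58.0
scene white 447 61 sz 24 26 a 83.1 top 86.3 want 85.0
```

View pics/final.png

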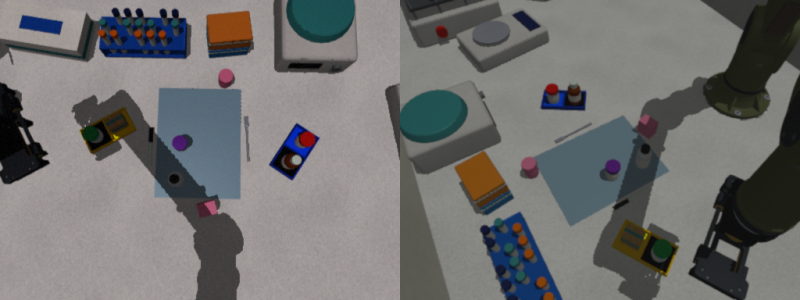

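Both kits are in place: red pot (305,138) and amber bottle (292,160) in blue, green jar (92,133) and carton (120,122) in yellow. All four stand at the right heights, and the arm is clear.

```bash
python3 -c "
from cell import order; print(order.sign_off())"
```

```text
the job is handed in; nothing more can be done
None
```

Both kits are made up and the job is handed in; the sign-off gives no verdict. I placed them in the order asked: amber bottle and red pot in the blue tray, then green jar and carton in the yellow tray. I lowered each onto its pocket floor until I felt light contact of about 6–12 N, then let go. The clock stood at about 40 s of the 112 s allowed.

- **Placing:** In the final pictures from both cameras, all four things stand upright in their pockets. The top camera has every top within 0.3 mm of the height expected and every position within about 3 mm of the pocket centre.
- **Carton:** Its long side is along the yellow tray to within about 1.5°.
- **Left alone:** The purple pot and white bottle are where they started, within 1 mm. The pink look-alikes were not touched.
- **Disagreement:** The scene camera reads heights 1–2 mm higher than the top camera. It did so from the start, so I put it down to its calibration. No check failed.

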